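# Top up a sprung bowl dispenser

## Task

Top up the spring-loaded bowl dispenser: one after the other, carry the two bowls that stand on the worktop over to it, level, and nest them on the bowl that is already in it. Do not drop them in: keep hold of each bowl while it goes down with the platform, until the spring has taken its weight and its rim is about level with where the top rim stood before, and only then let go. Leave the mugs, the timer and the teaspoon where they are.

Things in the scene. Friction and masses are not known exactly. Their poses are not given: they have to be found in the camera images.
- dispenser: round steel counter-top dispenser, fixed; origin at the centre of its underside on the worktop, z up. Foot flange 198 mm across, drum 184 mm across and 80 mm high, open at the top, inner width 172 mm. Four upright guide rods, 8 mm thick, stand inside the drum wall 81 mm from the axis at 45, 135, 225 and 315 degrees from its own x axis and rise to 112 mm; a bowl has about 7 mm of play between them
- platform (a joint): how far (m) the sprung platform in the dispenser has sunk below its empty position; it slides straight down on the axis, 0 (empty) to 0.078 (bottom stop). The spring gives 156 N/m: each bowl sinks it by about 22 mm, the nesting step, so the top rim of the stack always comes to rest about 130 mm above the worktop. Well damped
- platform_top (a point): centre of the top face of the round platform (132 mm across), on the dispenser's axis; 86 mm above the worktop when empty; hidden under the bowl
- bowl_a: the bowl already in the dispenser, on the platform: conical white bowl, 140 mm across, 66 mm high, about 350 g; origin under the centre of its foot, z up its axis. Foot 50 mm across, 15 mm high; above it a straight wall, 8 mm thick, leans out 35 degrees from vertical: outer radius 34 mm at height 15 mm, 70 mm at the rim. Inner floor at height 22 mm, so nested bowls stand 22 mm apart
- bowl_b: one of the two bowls on the worktop to be loaded, same shape and frame as bowl_a; too wide to span, it is taken by the rim: one finger inside, one outside, the tool leaning along the sloping wall, at most 15 mm deep (when nested, 18 mm of its wall stands free of the bowl below)
- bowl_c: the other bowl on the worktop to be loaded, same shape and frame as bowl_a, taken like bowl_b
- bowl_b_rim (a point): centre of the mouth of bowl_b, 66 mm above its origin, level with the rim; the middle of the wall lies 65 mm from it
- bowl_c_rim (a point): centre of the mouth of bowl_c, likewise
- mug_1: bystander: cream mug with handle, 84 mm wide, 106 mm high, behind and to the left of the dispenser; origin under its centre
- mug_2: bystander: black-and-cream mug with handle, 84 mm wide, 91 mm high, behind and to the right of the dispenser; origin under its centre
- kitchen_timer: bystander: round clockwork timer with a domed top, 68 mm wide, 55 mm high, in front of the dispenser; origin under its centre
- teaspoon_1: bystander: metal teaspoon, 132 mm long, 9 mm high, lying flat near the front edge; origin under its centre

How it is judged:
On the way, in this order (a step that is already met when the one before it is completed fails the run):
1. the first bowl is nested in the bowl in the dispenser and the platform has sunk under it, while the fingers still hold it (((horizontal distance between bowl_b and bowl_a below 0.008 m and z of bowl_b in the frame of bowl_a between 0.018 and 0.027 m and angle between bowl_b's own z axis and vertical below 0.08 rad and contact force between the fingers and bowl_b above 0.5 N) or (horizontal distance between bowl_c and bowl_a below 0.008 m and z of bowl_c in the frame of bowl_a between 0.018 and 0.027 m and angle between bowl_c's own z axis and vertical below 0.08 rad and contact force between the fingers and bowl_c above 0.5 N)) and value of joint platform above 0.032 m), for 0.1 s.
2. the first bowl rests there, let go (((horizontal distance between bowl_b and bowl_a below 0.008 m and z of bowl_b in the frame of bowl_a between 0.018 and 0.027 m and angle between bowl_b's own z axis and vertical below 0.08 rad and contact force between the fingers and bowl_b below 0.1 N and linear speed of bowl_b below 0.02 m/s) or (horizontal distance between bowl_c and bowl_a below 0.008 m and z of bowl_c in the frame of bowl_a between 0.018 and 0.027 m and angle between bowl_c's own z axis and vertical below 0.08 rad and contact force between the fingers and bowl_c below 0.1 N and linear speed of bowl_c below 0.02 m/s)) and value of joint platform above 0.032 m), for 0.2 s.
3. the second bowl is nested in the first and the platform has sunk under it, while the fingers still hold it (((horizontal distance between bowl_b and bowl_c below 0.008 m and z of bowl_b in the frame of bowl_c between 0.018 and 0.027 m and angle between each of bowl_b, bowl_c's own z axis and vertical below 0.08 rad and horizontal distance between bowl_c and bowl_a below 0.008 m and z of bowl_c in the frame of bowl_a between 0.018 and 0.027 m and contact force between the fingers and bowl_b above 0.5 N) or (horizontal distance between bowl_c and bowl_b below 0.008 m and z of bowl_c in the frame of bowl_b between 0.018 and 0.027 m and angle between each of bowl_c, bowl_b's own z axis and vertical below 0.08 rad and horizontal distance between bowl_b and bowl_a below 0.008 m and z of bowl_b in the frame of bowl_a between 0.018 and 0.027 m and contact force between the fingers and bowl_c above 0.5 N)) and value of joint platform above 0.053 m), for 0.1 s.
At the end, for the whole second after the job is handed in: The three bowls stand nested in the dispenser, each within 8 mm of the axis of the one below it and 18 to 27 mm above it, upright within 0.08 rad, the lowest within 20 mm of the platform's axis; the platform has sunk more than 55 mm; all are at rest and released (((horizontal distance between bowl_b and bowl_c below 0.008 m and z of bowl_b in the frame of bowl_c between 0.018 and 0.027 m and angle between each of bowl_b, bowl_c's own z axis and vertical below 0.08 rad and horizontal distance between bowl_c and bowl_a below 0.008 m and z of bowl_c in the frame of bowl_a between 0.018 and 0.027 m) or (horizontal distance between bowl_c and bowl_b below 0.008 m and z of bowl_c in the frame of bowl_b between 0.018 and 0.027 m and angle between each of bowl_c, bowl_b's own z axis and vertical below 0.08 rad and horizontal distance between bowl_b and bowl_a below 0.008 m and z of bowl_b in the frame of bowl_a between 0.018 and 0.027 m)) and horizontal distance between bowl_a and platform_top below 0.02 m and angle between bowl_a's own z axis and vertical below 0.08 rad and value of joint platform above 0.055 m and linear speed of each of bowl_b, bowl_c below 0.02 m/s and contact force between the fingers and bowl_b below 0.1 N and contact force between the fingers and bowl_c below 0.1 N and velocity of joint platform between -0.01 and 0.01 m/s); the robot touches nothing.
It fails at once if a bowl strikes another with more than 30 N (dropped or rammed) (contact force between any of bowl_b, bowl_c and bowl_a above 30 N or contact force between bowl_b and bowl_c above 30 N).
It fails at once if a bowl is tipped more than 0.7 rad (angle between any of bowl_a, bowl_b, bowl_c's own z axis and vertical above 0.7 rad).
It fails at once if a mug, the timer or the teaspoon is pushed more than 25 mm away or knocked over (distance of any of mug_1, mug_2, kitchen_timer, teaspoon_1 from where it was at the start of the episode above 0.025 m or angle between any of mug_1, mug_2, kitchen_timer, teaspoon_1's own z axis and vertical above 0.4 rad).
It also fails if it takes over 51 s, if anything falls off the work surface, if the arm or the gripper's body presses on something with over 40 N, if the wrist force passes 120 N, or if a joint passes its speed limit or range.

## Robot

A 7-joint arm with a two-finger parallel gripper is mounted at the origin on a cart in front of the work surface, level with it; the furniture and walls round the work are solid. World frame = base frame: x ahead of the robot, y to its left, z up, the work surface at z = 0. Lengths are in m, angles in rad, forces in N, time in s.
With the tool pointing down it reaches from about 0.425 to 0.925 m from the base axis. Payload 6.8 kg.
Tool frame: the origin (TCP) lies at the very end of the fingers, on their centre line; the grasp point (between the pads) lies 19 mm behind it; z points along the fingers, y is the line along which they close (so a half turn about z gives the same grasp; the last joint's range is limited). The gripper opens to 85 mm and grips with 20 to 120 N. Pads are 22 mm wide; open, the fingers measure 114 mm over their backs; the gripper's body (76 mm by 85 mm) begins 54 mm behind the grasp point. The pads swing forward as they close: fully open they stand 13 mm farther back than shut.
Start: joints at [1.208, 0.477, 0.022, 1.555, -0.011, 1.109, -0.083], TCP at [0.17, -0.653, 0.231] pointing down, gripper open.
Joint ranges: [-2.96, 2.96], [-0.34, 2.1], [-1.41, 1.46], [0.24, 2.44], [-1.37, 4.51], [0.17, 1.92], [-2.96, 2.96]. Speed limits (rad/s): [2.39, 2.39, 3.14, 3.14, 3.14, 3.14, 3.14].

## Interface

Orientations are given as a unit quaternion [w, x, y, z].
In Python, from station import * gives the robot as it stands.
- The arm moves only by the tool jog_arm, never from a script. Its argument "moves" is one flat list of numbers, 7 for each row, row after row: the shift along the tool's x, y, z normalised to -1 to 1, where 1 is 20 mm, then the turn, a rotation vector about the tool's x, y, z normalised to -1 to 1, where 1 is 4 degrees, then the opening, from 0 (shut) to 1 (fully open). In form: [x, y, z, rx, ry, rz, claw, x, y, z, rx, ry, rz, claw, ...]. A call has exactly 8 rows; each row shifts and turns the commanded pose from where the row before left it, along the tool's axes as they then stand; what a row does not reach is not made up. A row lasts 1/12 s, in which the tool goes at most 41.7 mm and 7.16 degrees, less where a joint would pass 70% of its speed; a pose out of reach is approached as far as the arm can. A call with a number of a shift or a turn outside -1 to 1 is refused whole. A call with a gripper value outside its range is refused whole. The fingers move at their own pace and stop on an object; "grip_force" is the grip in N (left out, the last holds). Time passes only in rows, so rows that do not move let the fingers close, or fill a call up. It gives the time, the measured TCP pose, the force, the opening and the grip force at its end, in the units of the state.
- get_obs(): the state, without advancing time (a new reading comes with each control period).
- read_camera(name): name is "scene" or "top" or "wrist"; returns a dict with "color" (400x640x3 uint8, blue, green, red), "fx", "fy", "cx", "cy" (pixels), "k1" (the pictures are not rectified: a ray, as slopes to the right and down, at radius r is drawn at 1 + k1 r^2 times it, then the intrinsics apply), "rvec" (rotation vector, rad) and "tvec" (3), from world to camera coordinates, as OpenCV has them. Camera axes: x right, y down, z forward; pixel columns grow to the right and rows downward; lengths in m; the calibration is good to about 2 mm. A picture is of the moment at which its call begins. There is no depth.
- hand_in(): hands the job in; it is judged then, once.
The state is a dict: "t": time; "q": joint angles; "joint_vel": joint speeds; "joint_torque": joint torques, N m; "eef_pos": TCP position; "tool_rot": TCP orientation; "contact_force": force on the tool from outside, world axes, zero at the start; "torque": the same for the moment, N m; "gripper_width": opening from 0.0 (shut) to 1.0 (fully open); "grasp_force": force on a finger pad.
Only numpy, scipy, OpenCV 4.12 (cv2) and the standard library are available. Lean on these libraries where they do the work, as an engineer would, in place of code of your own. Each camera call takes 0.05 s, during which the arm holds its last target. There are 200 camera calls.

## Working session

There is one attempt and no reset: what is moved stays moved. The work goes in short steps, Python scripts to look and compute and a tool call to move; the robot and the scene stay as the last step left them, time stands still between calls to the robot, and variables do not carry over. Pictures are saved under pics/ and viewed, at most 10 in all, crops included, and the job is handed in when it is done.

Besides the shell and the picture viewer there is one more tool, called after "Emit:" as name(argument=value, ...), one argument or row to a line, values as JSON. jog_arm: Moves the arm, as the interface text tells. Scaled input: -1 to 1 covers 20 mm each way for a shift and 4 degrees each way for a turn. Its arguments: {"type":"object","properties":{"moves":{"type":"array"},"grip_force":{"type":"number"}},"required":["moves"]}

```bash
ls; mkdir -p pics; cat > h.py <<'E'
from station import *
import numpy as np, cv2
from scipy.spatial.transform import Rotation as R
def save(n,f):
    c=read_camera(n); cv2.imwrite(f,c["color"]); np.save(f+'.npy',c,allow_pickle=True); return c
def load(f): return np.load(f+'.npy',allow_pickle=True).item()
def ray(c,px):
    K=np.array([[c['fx'],0,c['cx']],[0,c['fy'],c['cy']],[0,0,1]],float)
    p=cv2.undistortPoints(np.array(px,float).reshape(-1,1,2),K,np.array([c['k1'],0,0,0,0.]))[:,0]
    Rm=cv2.Rodrigues(np.array(c['rvec'],float))[0]; o=-Rm.T@np.array(c['tvec'],float).ravel()
    return o,(np.c_[p,np.ones(len(p))])@Rm
def plane(c,px,z):
    o,d=ray(c,px); return o+d*((z-o[2])/d[:,2])[:,None]
def proj(c,P):
    K=np.array([[c['fx'],0,c['cx']],[0,c['fy'],c['cy']],[0,0,1]],float)
    return cv2.projectPoints(np.array(P,float).reshape(-1,1,3),np.array(c['rvec'],float),np.array(c['tvec'],float),K,np.array([c['k1'],0,0,0,0.]))[0][:,0]
E
python3 - <<'E'
from h import *
o=get_obs(); print(o)
for n in("top","scene"):
    c=save(n,f'pics/{n}0.png'); print(n,ray(c,[[320,200]]),c['fx'],c['k1'])
E
```

```text
pics
{'t': 0.0, 'q': array([ 1.20790597,  0.47777438,  0.02234663,  1.55646947, -0.01152082,
        1.10929054, -0.08311324]), 'joint_vel': array([ 1.94292795e-04, -1.13186335e-03,  4.65243936e-04, -1.63502270e-05,
       -1.46414311e-03,  2.29416978e-03,  6.66889175e-05]), 'joint_torque': array([-7.59681570e-04, -5.96457231e+01,  1.60769921e+00, -2.81203258e+01,
        1.25958587e-02,  9.40040482e-03,  3.16918579e-05]), 'eef_pos': array([ 0.16996459, -0.65263282,  0.23033548]), 'tool_rot': array([-8.90013358e-04,  9.91896255e-01,  1.27047221e-01, -1.73916613e-04]), 'contact_force': array([ 0.15048832,  0.08168489, -0.3979747 ]), 'torque': array([-0.01165907,  0.03343469,  0.02717955]), 'grasp_force': 0.0, 'gripper_width': 1.0011598131307988}
top (array([0.35887805, 0.02714325, 1.27025078]), array([[ 0.200717  , -0.01525148, -0.97986059]])) 511.47253210410133 -0.057587633640819105
scene (array([-0.29546123,  0.16312971,  1.33534621]), array([[ 0.55337626, -0.0984936 , -0.8271239 ]])) 509.7057286453049 -0.08484067275630455
```

View pics/top0.png

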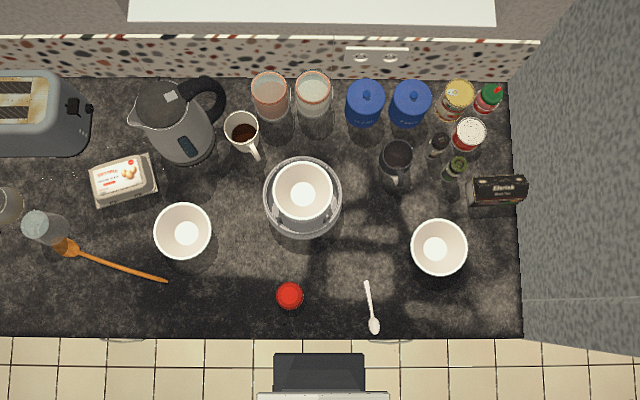

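View pics/scene0.png

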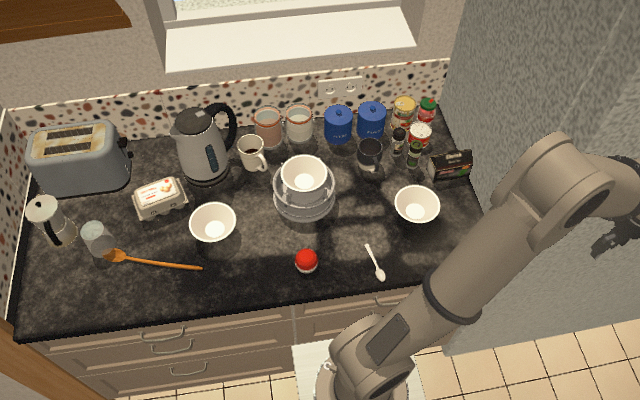

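Top view: worktop bowls at about (182,231) and (439,247), dispenser bowl at (303,191), timer (290,296), spoon (371,308), mugs (241,134) and (396,160). The scene view shows the same layout, with a tall cabinet on the right close to the arm.

```bash
cat > m.py <<'E'
from h import *
from scipy.optimize import least_squares
def rim(f,seed,z,r=45):
    c=load(f); im=c['color']; g=cv2.cvtColor(im,cv2.COLOR_BGR2HSV)
    m=((g[...,2]>105)&(g[...,1]<75)).astype(np.uint8)
    n=cv2.connectedComponents(cv2.morphologyEx(m,cv2.MORPH_OPEN,np.ones((3,3),np.uint8)))[1]
    l=n[seed[1],seed[0]]; k=(n==l).astype(np.uint8)
    ct=max(cv2.findContours(k,cv2.RETR_EXTERNAL,cv2.CHAIN_APPROX_NONE)[0],key=cv2.contourArea)
    h=cv2.convexHull(ct)[:,0]
    P=plane(c,h,z)[:,:2]
    # outer rim circle: robust fit
    s=least_squares(lambda p:np.hypot(*(P-p[:2]).T)-p[2],[*P.mean(0),.07],loss='soft_l1',f_scale=.001)
    e=s.fun if 0 else np.hypot(*(P-s.x[:2]).T)-s.x[2]
    print(f,seed,'c',s.x.round(4),'res',np.abs(e).max().round(4),'area',k.sum())
    return s.x
if __name__=='__main__':
    rim('pics/top0.png',(182,231),.066);rim('pics/scene0.png',(212,222),.066)
    rim('pics/top0.png',(439,247),.066);rim('pics/scene0.png',(417,205),.066)
    rim('pics/top0.png',(303,191),.130);rim('pics/scene0.png',(303,178),.130)
    c=load('pics/top0.png')
    for n,p,z in [('timer',(290,296),.05),('spoon',(368,283),0),('spoon',(374,330),0),('mug1',(241,134),.106),('mug1h',(256,157),.09),('mug2',(396,160),.091),('mug2h',(394,183),.08),('edge',(300,338),0),('wallcorner',(522,338),0),('wallb',(520,80),0),('flangeL',(263,197),.08),('flangeR',(342,197),.08),('drumtop',(303,238),.08),('box',(470,204),.06)]:
        print(n,plane(c,[p],z)[0].round(3))
    print(proj(c,[[.17,-.65,.25]]))
E
python3 m.py
```

```text
pics/top0.png (182, 231) c [0.5304 0.3352 0.0701] res 0.0119 area 2739
pics/scene0.png (212, 222) c [0.5963 0.1845 0.223 ] res 0.0503 area 6656
pics/top0.png (439, 247) c [ 0.5177 -0.2645  0.0884] res 0.0252 area 3206
pics/scene0.png (417, 205) c [ 0.505  -0.2676  0.0786] res 0.0267 area 1619
pics/top0.png (303, 191) c [0.5682 0.1064 0.1492] res 0.0306 area 7670
pics/scene0.png (303, 178) c [0.5514 0.1834 0.2117] res 0.0478 area 6656
timer [0.378 0.078 0.05 ]
spoon [ 0.411 -0.112  0.   ]
spoon [ 0.297 -0.125  0.   ]
mug1 [0.756 0.197 0.106]
mug1h [0.704 0.162 0.09 ]
mug2 [ 0.7   -0.173  0.091]
mug2h [ 0.646 -0.169  0.08 ]
edge [0.278 0.055 0.   ]
wallcorner [ 0.275 -0.493  0.   ]
wallb [ 0.956 -0.534  0.   ]
flangeL [0.609 0.144 0.08 ]
flangeR [ 0.61  -0.044  0.08 ]
drumtop [0.512 0.048 0.08 ]
box [ 0.6   -0.358  0.06 ]
[[650.61088673 397.96491498]]
```

```bash
cat > m.py <<'E'
from h import *
from scipy.optimize import least_squares
def rim(f,c0,z,r0=.07,lo=.055,hi=.085,it=4,sign=-1,show=True):
    c=load(f); g=cv2.GaussianBlur(cv2.cvtColor(c['color'],cv2.COLOR_BGR2GRAY),(3,3),0).astype(np.float32)
    x=np.array(c0,float); rs=np.arange(lo,hi,.0005)
    for i in range(it):
        A=np.arange(0,2*np.pi,.05); P=[]
        for a in A:
            u=np.array([np.cos(a),np.sin(a)]); W=np.c_[x[:2]+rs[:,None]*u,np.full(len(rs),z)]
            p=proj(c,W).astype(np.float32); v=cv2.remap(g,p[:,0][None],p[:,1][None],cv2.INTER_LINEAR)[0]
            d=sign*(v[6:]-v[:-6]); k=d.argmax()
            if d[k]>25: P.append(x[:2]+rs[k+3]*u)
        P=np.array(P)
        s=least_squares(lambda p:np.hypot(*(P-p[:2]).T)-p[2],[*x[:2],r0],loss='cauchy',f_scale=.001)
        x=s.x[:2]; e=np.abs(np.hypot(*(P-x).T)-s.x[2])
    if show: print(f,z,s.x.round(4),'med|e|',np.median(e).round(4),'n',len(P),'in',(e<.002).sum())
    return s.x
if __name__=='__main__':
    for n in('top','scene'):
        f=f'pics/{n}0.png'; c=load(f)
        S={'top':[(182,231),(439,247),(303,191)],'scene':[(212,222),(417,203),(303,174)]}[n]
        for s,z in zip(S,(.066,.066,.13)): rim(f,plane(c,[s],z)[0][:2],z)
E
python3 m.py
```

```text
pics/top0.png 0.066 [0.5302 0.336  0.0694] med|e| 0.0003 n 126 in 126
pics/top0.png 0.066 [ 0.4944 -0.2755  0.0695] med|e| 0.0004 n 126 in 126
pics/top0.png 0.13 [0.616  0.0503 0.0693] med|e| 0.0003 n 126 in 113
pics/scene0.png 0.066 [0.5313 0.337  0.0697] med|e| 0.0003 n 126 in 126
pics/scene0.png 0.066 [ 0.4959 -0.2746  0.0697] med|e| 0.0003 n 126 in 126
pics/scene0.png 0.13 [0.6175 0.0513 0.0698] med|e| 0.0007 n 125 in 114
```

```bash
python3 - <<'E'
from h import *
o=[]
for n,(u,v) in (('top',(303,195)),('scene',(304,190))):
    c=load(f'pics/{n}0.png'); s=cv2.resize(c['color'][v-50:v+50,u-50:u+50],(400,400),interpolation=cv2.INTER_CUBIC)
    for a in range(0,360,15):
        p=proj(c,[[.617+.081*np.cos(np.radians(a)),.051+.081*np.sin(np.radians(a)),.112]])[0]
        q=((p-[u-50,v-50])*4).astype(int); cv2.circle(s,tuple(map(int,q)),2,(0,0,255) if a else (0,255,0),-1)
    o.append(s)
cv2.imwrite('pics/d.png',np.hstack(o))
E
```

```text
(no output)
```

View pics/d.png

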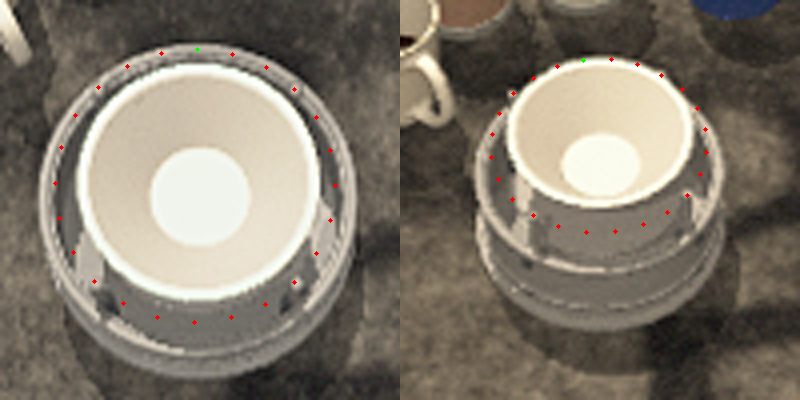

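The crop shows two guide rods at left-image pixels (95,282) and (295,283). They sit at 135° and 225°, so the ±y sides of the dispenser are free of rods. I'll grip at those sides, leaning the tool to ±y.

Emit:
jog_arm(
  moves=[0.47,-0.97,0,0,0,0,1,0.47,-0.97,0,0,0,0,1,0.47,-0.97,0,0,0,0,1,0.47,-0.97,0,0,0,0,1,0.47,-0.97,0,0,0,0,1,0.47,-0.97,0,0,0,0,1,0.47,-0.97,0,0,0,0,1,0.47,-0.97,0,0,0,0,1],
  grip_force=40,
)

```text
t: 0.77
eef_pos: [0.2037, -0.4827, 0.2309]
tool_rot: [-0.0, 0.992, 0.127, -0.0]
contact_force: [0.1, 0.5, -0.2]
gripper_width: 1.0
grasp_force: 0.0
```

```bash
cat >> h.py <<'E'
def tgt(c,side,depth,rimz=.066):
    """side +1/-1: grip on +y/-y side of the bowl centred at c, tool leaning that way. returns pos, Rot"""
    a=np.radians(35); z=np.array([0,-side*np.sin(a),-np.cos(a)]); y=np.array([0,-np.cos(a),side*np.sin(a)])
    Rm=np.c_[np.cross(y,z),y,z]
    return np.array([c[0],c[1]+side*.065,rimz])+depth*z, R.from_matrix(Rm)
def rot(o):
    w,x,y,z=o['tool_rot']; return R.from_quat([x,y,z,w])
def go(p,Rt):
    o=get_obs(); Rc=rot(o); d=np.array(p)-o['eef_pos']
    print('t',round(o['t'],2),'pos',o['eef_pos'].round(4),'w',round(o['gripper_width'],3),'F',o['contact_force'].round(1),'gf',round(o['grasp_force'],1))
    print(' turn units',((Rc.inv()*Rt).as_rotvec(degrees=True)/4).round(2),' shift units now-axes',(Rc.inv().apply(d)/.02).round(2),' target-axes',(Rt.inv().apply(d)/.02).round(2),' world mm',(d*1000).round(1))
E
python3 -c "
from h import *
p,r=tgt((.495,-.275),1,-.07); go(p,r); print(get_obs()['q'].round(2))"
```

```text
t 0.77 pos [ 0.2037 -0.4827  0.2309] w 1.0 F [ 0.1  0.5 -0.2] gf 0.0
 turn units [-8.71 -1.11  3.54]  shift units now-axes [ 18.04 -11.46   5.38]  target-axes [ 14.56 -15.9   -4.57]  world mm [ 291.3  312.9 -107.6]
[ 1.08  0.23 -0.03  1.91  0.01  1.   -0.27]
```

Emit:
jog_arm(
  moves=[0.47,-0.97,0,0,0,0,1,0.47,-0.97,0,0,0,0,1,0.47,-0.97,0,0,0,0,1,0.47,-0.97,0,0,0,0,1,1,-0.47,0.2,0,0,0,1,1,-0.47,0.2,0,0,0,1,1,-0.47,0.2,0,0,0,1,1,-0.47,0.2,0,0,0,1],
)

```text
t: 1.43
eef_pos: [0.289, -0.342, 0.215]
tool_rot: [-0.0, 0.992, 0.127, -0.0]
contact_force: [0.9, -0.4, -0.2]
gripper_width: 1.0
grasp_force: 0.0
```

Emit:
jog_arm(
  moves=[1,-0.47,0.2,0,0,0,1,1,-0.47,0.2,0,0,0,1,1,-0.47,0.2,0,0,0,1,1,-0.47,0.2,0,0,0,1,1,-0.47,0.2,0,0,0,1,1,-0.47,0.2,0,0,0,1,1,-0.47,0.2,0,0,0,1,1,-0.47,0.2,0,0,0,1],
)

```text
t: 2.1
eef_pos: [0.4249, -0.229, 0.1829]
tool_rot: [-0.0, 0.992, 0.127, -0.0]
contact_force: [0.4, 0.7, 0.1]
gripper_width: 1.002
grasp_force: 0.0
```

Emit:
jog_arm(
  moves=[1,-0.47,0,0,0,0,1,1,-0.47,0,0,0,0,1,0,0,0,-0.87,-0.11,0.35,1,0,0,0,-0.87,-0.11,0.35,1,0,0,0,-0.87,-0.11,0.35,1,0,0,0,-0.87,-0.11,0.35,1,0,0,0,-0.87,-0.11,0.35,1,0,0,0,-0.87,-0.11,0.35,1],
)

```text
t: 2.77
eef_pos: [0.4584, -0.2016, 0.1834]
tool_rot: [0.184, 0.982, 0.052, 0.001]
contact_force: [0.1, -0.2, -0.3]
gripper_width: 1.0
grasp_force: 0.0
```

Emit:
jog_arm(
  moves=[0,0,0,-0.87,-0.11,0.35,1,0,0,0,-0.87,-0.11,0.35,1,0,0,0,-0.87,-0.11,0.35,1,0,0,0,-0.87,-0.11,0.35,1,0,0,0,0,0,0,1,0,0,0,0,0,0,1,0,0,0,0,0,0,1,0,0,0,0,0,0,1],
)

```text
t: 3.43
eef_pos: [0.4582, -0.2024, 0.1836]
tool_rot: [0.3, 0.954, 0.001, 0.0]
contact_force: [-0.1, -0.7, -0.1]
gripper_width: 1.0
grasp_force: 0.0
```

```bash
python3 -c "
from h import *
p,r=tgt((.495,-.275),1,-.07); go(p,r); print(get_obs()['q'].round(2))"
```

```text
t 3.43 pos [ 0.4582 -0.2024  0.1836] w 1.0 F [-0.1 -0.7 -0.1] gf 0.0
 turn units [-0.02 -0.02  0.01]  shift units now-axes [ 1.84 -3.06  1.54]  target-axes [ 1.84 -3.06  1.53]  world mm [ 36.8  32.6 -60.3]
[ 0.08  0.28 -0.21  2.15  0.82  0.99 -2.25]
```

```bash
cat >> h.py <<'E'
def tg(c,az,depth,rimz=.066):
    s=1 if az>0 else -1; p,r=tgt((0,0),s,depth,rimz); q=R.from_euler('z',az-90*s,degrees=True)
    return q.apply(p)+[c[0],c[1],0], q*r
E
python3 -c "
from h import *
p,r=tg((.495,-.275),110,-.07); go(p,r)"
```

```text
t 3.43 pos [ 0.4582 -0.2024  0.1836] w 1.0 F [-0.1 -0.7 -0.1] gf 0.0
 turn units [-0.01  2.85 -4.09]  shift units now-axes [ 0.04 -2.8   1.72]  target-axes [ 0.49 -2.73  1.77]  world mm [  0.8  26.3 -60.3]
```

Emit:
jog_arm(
  moves=[0,0,0,0,0.57,-0.82,1,0,0,0,0,0.57,-0.82,1,0,0,0,0,0.57,-0.82,1,0,0,0,0,0.57,-0.82,1,0,0,0,0,0.57,-0.82,1,0.16,-0.91,0.6,0,0,0,1,0.16,-0.91,0.6,0,0,0,1,0.16,-0.91,0.6,0,0,0,1],
)

```text
t: 4.1
eef_pos: [0.4592, -0.1766, 0.1229]
tool_rot: [0.296, 0.939, 0.165, 0.053]
contact_force: [-0.3, 0.3, -0.2]
gripper_width: 0.999
grasp_force: 0.0
```

```bash
python3 -c "
from h import *
p,r=tg((.495,-.275),110,.013); go(p,r); print(get_obs()['q'].round(2))"
```

```text
t 4.1 pos [ 0.4592 -0.1766  0.1229] w 0.999 F [-0.3  0.3 -0.2] gf 0.0
 turn units [ 0.   -0.02 -0.02]  shift units now-axes [-0.   -0.01  4.12]  target-axes [ 0.   -0.01  4.12]  world mm [ 16.2 -44.3 -67.5]
[ 0.05  0.31 -0.23  2.32  1.13  0.76 -2.34]
```

Emit:
jog_arm(
  moves=[0,0,0.6,0,0,0,1,0,0,0.6,0,0,0,1,0,0,0.6,0,0,0,1,0,0,0.6,0,0,0,1,0,0,0.5,0,0,0,1,0,0,0.5,0,0,0,1,0,0,0.5,0,0,0,1,0,0,0.22,0,0,0,1],
)

```text
t: 4.77
eef_pos: [0.475, -0.2217, 0.0546]
tool_rot: [0.296, 0.939, 0.166, 0.052]
contact_force: [-0.9, -0.3, -0.8]
gripper_width: 1.0
grasp_force: 0.0
```

```bash
python3 -c "
from h import *
p,r=tg((.495,-.275),110,.013); go(p,r); print(get_obs()['q'].round(2))
save('wrist','pics/w1.png');save('top','pics/top1.png')
cv2.imwrite('pics/v1.png',np.hstack([cv2.imread('pics/w1.png')[::2,::2],cv2.resize(load('pics/top1.png')['color'][180:300,360:520],None,fx=2.5,fy=2.5)[:200]]))"
```

```text
t 4.77 pos [ 0.475  -0.2217  0.0546] w 1.0 F [-0.9 -0.3 -0.8] gf 0.0
 turn units [-0.01  0.02  0.01]  shift units now-axes [ 0.03 -0.01 -0.05]  target-axes [ 0.03 -0.01 -0.05]  world mm [0.3 0.8 0.7]
[ 0.09  0.48 -0.15  2.31  1.39  0.66 -2.53]
```

View pics/v1.png

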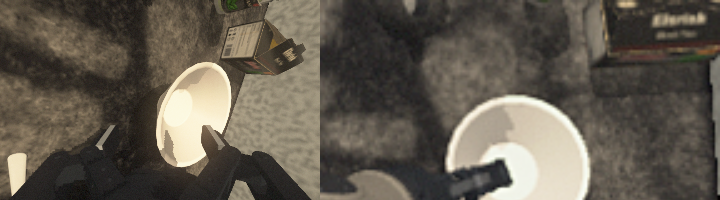

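The wrist view shows the inner finger inside the bowl and the outer finger outside, straddling the rim near (180,120). I'm closing now.

Emit:
jog_arm(
  moves=[0,0,0,0,0,0,0.4,0,0,0,0,0,0,0.3,0,0,0,0,0,0,0.2,0,0,0,0,0,0,0,0,0,0,0,0,0,0,0,0,0,0,0,0,0,0,0,0,0,0,0,0,0,0,0,0,0,0,0],
  grip_force=60,
)

```text
t: 5.53
eef_pos: [0.475, -0.2208, 0.0555]
tool_rot: [0.297, 0.939, 0.166, 0.052]
contact_force: [-2.4, 0.7, 5.1]
gripper_width: 0.052
grasp_force: 59.1
```

```bash
python3 -c "
from h import *
p,r=tg((.617,.051),110,.013,.066); go(p,r); print(get_obs()['q'].round(2))
from m import rim
save('top','pics/top2.png');rim('pics/top2.png',(.495,-.275),.066)
save('scene','pics/scene2.png');rim('pics/scene2.png',(.495,-.275),.066)"
```

```text
t 5.53 pos [ 0.475  -0.2208  0.0555] w 0.052 F [-2.4  0.7  5.1] gf 59.1
 turn units [0.02 0.01 0.02]  shift units now-axes [ 11.33 -10.81  -7.6 ]  target-axes [ 11.32 -10.83  -7.58]  world mm [ 1.223e+02  3.259e+02 -2.000e-01]
[ 0.09  0.48 -0.15  2.31  1.39  0.66 -2.53]
pics/top2.png 0.066 [ 0.4973 -0.2758  0.0694] med|e| 0.0003 n 120 in 120
pics/scene2.png 0.066 [ 0.4996 -0.2758  0.0687] med|e| 0.0004 n 55 in 55
```

Emit:
jog_arm(
  moves=[0,0.14,-0.2,0,0,0,0,0,0.29,-0.41,0,0,0,0,0,0.574,-0.819,0,0,0,0,0,0.574,-0.819,0,0,0,0,0,0.574,-0.819,0,0,0,0,0,0.574,-0.819,0,0,0,0,0,0.574,-0.819,0,0,0,0,0,0.574,-0.819,0,0,0,0],
)

```text
t: 6.3
eef_pos: [0.4746, -0.2195, 0.1902]
tool_rot: [0.295, 0.939, 0.167, 0.052]
contact_force: [0.5, -0.5, -3.0]
gripper_width: 0.046
grasp_force: 59.3
```

```bash
python3 -c "
from h import *
p,r=tg((.617,.051),110,.013,.236); go(p,r); o=get_obs();print(o['q'].round(2))
from m import rim
z=.066+o['eef_pos'][2]-.0555; print(z)
save('top','pics/top3.png');save('scene','pics/scene3.png')
for k in(-.004,0,.004):
  rim('pics/top3.png',(.498,-.276),z+k);rim('pics/scene3.png',(.498,-.276),z+k)
cv2.imwrite('pics/v3.png',load('pics/scene3.png')['color'])"
```

```text
t 6.3 pos [ 0.4746 -0.2195  0.1902] w 0.046 F [ 0.5 -0.5 -3. ] gf 59.3
 turn units [-0.04 -0.    0.04]  shift units now-axes [11.35 -9.75 -8.95]  target-axes [11.31 -9.76 -8.98]  world mm [122.7 324.6  35.2]
[ 0.14  0.2  -0.21  2.24  0.97  0.78 -2.02]
0.2006961388659914
pics/top3.png 0.1966961388659914 [ 0.4975 -0.2738  0.0687] med|e| 0.0007 n 119 in 119Traceback (most recent call last):
  File "<string>", line 8, in <module>
    rim('pics/top3.png',(.498,-.276),z+k);rim('pics/scene3.png',(.498,-.276),z+k)
                                          ~~~^^^^^^^^^^^^^^^^^^^^^^^^^^^^^^^^^^^^
  File "m.py", line 14, in rim
    s=least_squares(lambda p:np.hypot(*(P-p[:2]).T)-p[2],[*x[:2],r0],loss='cauchy',f_scale=.001)
    return func(*args, **kwargs)
    vector_fun = VectorFunction(
        fun_wrapped,
    ...<6 lines>...
        workers=workers
    )
    self._update_fun()
    ~~~~~~~~~~~~~~~~^^
    self.f = self.fun_wrapped(xp_copy(self.x))
             ~~~~~~~~~~~~~~~~^^^^^^^^^^^^^^^^^
    return np.atleast_1d(self.fun(x))
                         ~~~~~~~~^^^
    return self.f(x, *self.args, **self.kwargs)
           ~~~~~~^^^^^^^^^^^^^^^^^^^^^^^^^^^^^^
  File "m.py", line 14, in <lambda>
    s=least_squares(lambda p:np.hypot(*(P-p[:2]).T)-p[2],[*x[:2],r0],loss='cauchy',f_scale=.001)
                                        ~^~~~~~
ValueError: operands could not be broadcast together with shapes (0,) (2,)
```

Emit:
jog_arm(
  moves=[0.465,-0.409,-0.374,0,0,0,0,0.465,-0.409,-0.374,0,0,0,0,0.465,-0.409,-0.374,0,0,0,0,0.465,-0.409,-0.374,0,0,0,0,0.465,-0.409,-0.374,0,0,0,0,0.465,-0.409,-0.374,0,0,0,0,0.465,-0.409,-0.374,0,0,0,0,0.465,-0.409,-0.374,0,0,0,0],
  grip_force=80,
)

```text
t: 7.07
eef_pos: [0.5156, -0.1102, 0.2013]
tool_rot: [0.296, 0.939, 0.167, 0.052]
contact_force: [0.2, -0.2, -3.7]
gripper_width: 0.037
grasp_force: 80.9
```

Emit:
jog_arm(
  moves=[0.465,-0.409,-0.374,0,0,0,0,0.465,-0.409,-0.374,0,0,0,0,0.465,-0.409,-0.374,0,0,0,0,0.465,-0.409,-0.374,0,0,0,0,0.465,-0.409,-0.374,0,0,0,0,0.465,-0.409,-0.374,0,0,0,0,0.465,-0.409,-0.374,0,0,0,0,0.465,-0.409,-0.374,0,0,0,0],
)

```text
t: 7.73
eef_pos: [0.5552, -0.0025, 0.2129]
tool_rot: [0.296, 0.939, 0.167, 0.052]
contact_force: [0.3, 0.4, -3.4]
gripper_width: 0.033
grasp_force: 80.9
```

Emit:
jog_arm(
  moves=[0.465,-0.409,-0.374,0,0,0,0,0.465,-0.409,-0.374,0,0,0,0,0.465,-0.409,-0.374,0,0,0,0,0.465,-0.409,-0.374,0,0,0,0,0.465,-0.409,-0.374,0,0,0,0,0.465,-0.409,-0.374,0,0,0,0,0.3,-0.26,-0.24,0,0,0,0,0.165,-0.149,-0.134,0,0,0,0],
)

```text
t: 8.4
eef_pos: [0.59, 0.0929, 0.2229]
tool_rot: [0.295, 0.939, 0.167, 0.053]
contact_force: [0.1, -0.2, -3.9]
gripper_width: 0.036
grasp_force: 81.0
```

```bash
python3 -c "
from h import *
from m import rim
p,r=tg((.614,.051),110,.013,.236); go(p,r); o=get_obs();print(o['q'].round(2))
z=.066+o['eef_pos'][2]-.0555; print(z)
c=save('scene','pics/scene4.png');save('top','pics/top4.png')
cv2.imwrite('pics/v4.png',c['color'][80:280,180:430].repeat(2,0).repeat(2,1))
for f in('top','scene'):
 for k in(-.004,0,.004):
  try: rim(f'pics/{f}4.png',(.617,.05),z+k)
  except Exception as e: print(f,'x')
"
```

```text
t 8.4 pos [0.59   0.0929 0.2229] w 0.036 F [ 0.1 -0.2 -3.9] gf 81.0
 turn units [-0.02 -0.03  0.04]  shift units now-axes [ 0.41 -0.34 -0.39]  target-axes [ 0.41 -0.34 -0.39]  world mm [ 4.3 12.2  2.5]
[-0.27  0.44 -0.4   1.81  0.79  1.26 -2.25]
0.23335030211793928
pics/top4.png 0.22935030211793928 [0.6131 0.0384 0.0687] med|e| 0.0003 n 123 in 98
pics/top4.png 0.23335030211793928 [0.6121 0.0385 0.0684] med|e| 0.0004 n 123 in 94
pics/top4.png 0.23735030211793928 [0.6111 0.0384 0.0682] med|e| 0.0003 n 122 in 94
pics/scene4.png 0.22935030211793928 [0.6172 0.0382 0.0685] med|e| 0.0006 n 38 in 31
pics/scene4.png 0.23335030211793928 [0.6136 0.039  0.0678] med|e| 0.0005 n 38 in 31
pics/scene4.png 0.23735030211793928 [0.6086 0.0401 0.0659] med|e| 0.0006 n 37 in 31
```

View pics/v4.png

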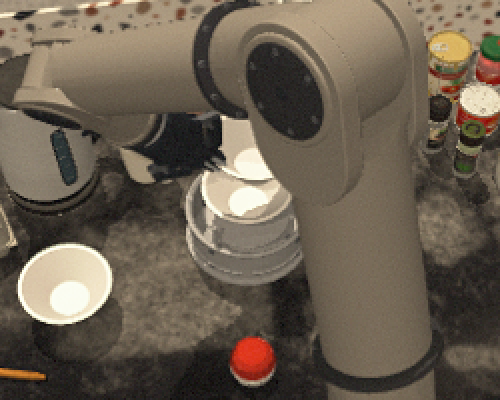

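The scene view shows the bowl at the gripper, centred at about (250,150) and just above the dispenser bowl. I'll check the held bowl's tilt by fitting a 3D circle to the rim rays.

```bash
cat > tilt.py <<'E'
from h import *
from scipy.optimize import least_squares
def edges(f,c0,z,lo=.055,hi=.085):
    c=load(f); g=cv2.GaussianBlur(cv2.cvtColor(c['color'],cv2.COLOR_BGR2GRAY),(3,3),0).astype(np.float32)
    rs=np.arange(lo,hi,.0005); O=[]
    for a in np.arange(0,2*np.pi,.05):
        W=np.c_[c0[0]+rs*np.cos(a),c0[1]+rs*np.sin(a),np.full(len(rs),z)]
        p=proj(c,W).astype(np.float32); v=cv2.remap(g,p[:,0][None],p[:,1][None],cv2.INTER_LINEAR)[0]
        d=v[:-6]-v[6:]; k=d.argmax()
        if d[k]>25: O.append(p[k+3])
    return c,np.array(O)
def circ(fs,c0,z,rad=.0695,fixz=None):
    D=[]
    for f in fs:
        c,px=edges(f,c0,z); D.append(ray(c,px))
    def res(p):
        n=R.from_rotvec([p[3],p[4],0]).apply([0,0,1]); C=np.array([p[0],p[1],p[2] if fixz is None else fixz]); e=[]
        for o,d in D:
            t=((C-o)@n)/(d@n); e.append(np.linalg.norm(o+d*t[:,None]-C,axis=1)-rad)
        return np.concatenate(e)
    s=least_squares(res,[c0[0],c0[1],z,0,0],loss='cauchy',f_scale=.0007)
    print(fs,'C',s.x[:3].round(4),'tilt x,y',s.x[3:].round(3),'n',len(s.fun),'in',(abs(res(s.x))<.0015).sum(),'rms',np.sqrt(np.mean(np.minimum(abs(res(s.x)),.0015)**2)).round(5))
    return s.x
if __name__=='__main__':
    T,S='pics/top','pics/scene'
    circ([T+'0.png'],(.495,-.275),.066); circ([S+'0.png'],(.495,-.275),.066); circ([T+'0.png'],(.531,.336),.066)
    circ([T+'0.png'],(.617,.051),.13)
    circ([T+'2.png'],(.4975,-.276),.066)
    circ([T+'3.png'],(.4975,-.274),.197); circ([T+'4.png'],(.613,.0385),.229); circ([T+'4.png',S+'4.png'],(.613,.0385),.229)
E
python3 tilt.py
```

```text
['pics/top0.png'] C [ 0.4943 -0.2752  0.0672] tilt x,y [0.011 0.001] n 126 in 126 rms 0.0004
['pics/scene0.png'] C [ 0.4969 -0.2752  0.0643] tilt x,y [-0.008 -0.005] n 126 in 123 rms 0.00065
['pics/top0.png'] C [0.5302 0.3363 0.0649] tilt x,y [-0.012 -0.016] n 126 in 126 rms 0.00042
['pics/top0.png'] C [0.6164 0.0505 0.1283] tilt x,y [-0.011  0.005] n 126 in 110 rms 0.00066
['pics/top2.png'] C [ 0.4973 -0.2756  0.0667] tilt x,y [-0.007  0.024] n 120 in 119 rms 0.00042
['pics/top3.png'] C [ 0.498  -0.2746  0.1951] tilt x,y [0.045 0.06 ] n 119 in 119 rms 0.00032
['pics/top4.png'] C [0.6145 0.0385 0.2245] tilt x,y [0.031 0.041] n 123 in 96 rms 0.00079
['pics/top4.png', 'pics/scene4.png'] C [0.613  0.0384 0.2308] tilt x,y [0.041 0.065] n 166 in 125 rms 0.00088
```

```bash
python3 -c "
from h import *
Rc=rot(get_obs()); print((Rc.inv().apply([-.036,-.05,0])/.0698).round(2), (Rc.inv().apply([.0025,.012,0])/.02).round(2))
print('down 10mm',(Rc.inv().apply([0,0,-.01])/.02).round(3))"
```

```text
[-0.73  0.4   0.28] [ 0.32 -0.43 -0.3 ]
down 10mm [ 0.    -0.286  0.41 ]
```

Emit:
jog_arm(
  moves=[0.16,-0.21,-0.15,-0.36,0.2,0.14,0,0.16,-0.21,-0.15,-0.37,0.2,0.14,0,0,-0.28,0.41,0,0,0,0,0,-0.28,0.41,0,0,0,0,0,-0.28,0.41,0,0,0,0,0,-0.28,0.41,0,0,0,0,0,0,0,0,0,0,0,0,0,0,0,0,0,0],
)

```text
t: 9.17
eef_pos: [0.5936, 0.0998, 0.1822]
tool_rot: [0.317, 0.932, 0.16, 0.071]
contact_force: [-0.1, 0.0, -4.2]
gripper_width: 0.035
grasp_force: 81.1
```

```bash
cat > look.py <<'E'
import sys
from tilt import *
i,x,y,dz=sys.argv[1],*map(float,sys.argv[2:5])
o=get_obs(); z=o['eef_pos'][2]+dz
print(o['t'],o['eef_pos'].round(4),'zass',round(z,4),'F',o['contact_force'].round(1),'q',o['q'].round(2),'gf',round(o['grasp_force'],1))
save('top',f'pics/top{i}.png');save('scene',f'pics/scene{i}.png')
for fs in ([f'pics/top{i}.png'],[f'pics/top{i}.png',f'pics/scene{i}.png']):
    try: circ(fs,(x,y),z)
    except Exception as e: print('x')
Rc=rot(o)
for n,v in(('+x10mm',(.5,0,0)),('+y10mm',(0,.5,0)),('-z10mm',(0,0,-.5)),('rx1deg',(.25,0,0)),('ry1deg',(0,.25,0))): print(n,Rc.inv().apply(v).round(2),end=' ')
E
python3 look.py 5 .616 .05 .0085
```

```text
9.1667 [0.5936 0.0998 0.1822] zass 0.1907 F [-0.1  0.  -4.2] q [-0.32  0.5  -0.38  1.84  0.88  1.23 -2.39] gf 81.1
['pics/top5.png'] C [0.6186 0.0451 0.1826] tilt x,y [ 0.015 -0.031] n 119 in 97 rms 0.00078
['pics/top5.png', 'pics/scene5.png'] C [0.6159 0.0451 0.1949] tilt x,y [0.011 0.023] n 156 in 113 rms 0.00094
+x10mm [0.47 0.13 0.12] +y10mm [ 0.17 -0.37 -0.28] -z10mm [-0.02 -0.31  0.39] rx1deg [0.23 0.06 0.06] ry1deg [ 0.09 -0.19 -0.14]
```

Emit:
jog_arm(
  moves=[0,-0.3,0.275,0,0,0,0,0,-0.3,0.275,0,0,0,0,0,-0.3,0.275,0,0,0,0,0,-0.3,0.275,0,0,0,0,0,-0.09,0.12,0,0,0,0,0,0,0,0,0,0,0,0,0,0,0,0,0,0,0,0,0,0,0,0,0],
)

```text
t: 9.93
eef_pos: [0.5934, 0.1063, 0.1484]
tool_rot: [0.317, 0.932, 0.16, 0.073]
contact_force: [0.1, 0.2, -3.0]
gripper_width: 0.038
grasp_force: 81.0
```

```bash
python3 look.py 6 .616 .05 .0095
```

```text
9.9333 [0.5934 0.1063 0.1484] zass 0.1579 F [ 0.1  0.2 -3. ] q [-0.34  0.55 -0.37  1.86  0.91  1.19 -2.45] gf 81.0
['pics/top6.png'] C [0.612  0.0498 0.1726] tilt x,y [ 0.248 -0.199] n 126 in 92 rms 0.00093
['pics/top6.png', 'pics/scene6.png'] C [0.6106 0.0513 0.1802] tilt x,y [-0.236 -0.178] n 174 in 109 rms 0.00105
+x10mm [0.47 0.13 0.12] +y10mm [ 0.17 -0.37 -0.28] -z10mm [-0.02 -0.31  0.39] rx1deg [0.23 0.06 0.06] ry1deg [ 0.09 -0.19 -0.14]
```

Emit:
jog_arm(
  moves=[0,-0.09,0.117,0,0,0,0,0,-0.09,0.117,0,0,0,0,0,-0.09,0.117,0,0,0,0,0,-0.09,0.117,0,0,0,0,0,-0.09,0.117,0,0,0,0,0,-0.06,0.08,0,0,0,0,0,0,0,0,0,0,0,0,0,0,0,0,0,0],
)

```text
t: 10.7
eef_pos: [0.5937, 0.1064, 0.1313]
tool_rot: [0.317, 0.932, 0.16, 0.072]
contact_force: [0.4, -0.1, -1.8]
gripper_width: 0.035
grasp_force: 81.3
```

```bash
python3 look.py 7 .616 .05 .0095; python3 -c "
from h import *
a=load('pics/top7.png')['color'][145:245,255:355]; b=load('pics/scene7.png')['color'][130:230,250:350]
cv2.imwrite('pics/v7.png',cv2.resize(np.hstack([a,b]),None,fx=4,fy=4,interpolation=cv2.INTER_CUBIC))"
```

```text
10.7 [0.5937 0.1064 0.1313] zass 0.1408 F [ 0.4 -0.1 -1.8] q [-0.34  0.58 -0.36  1.87  0.92  1.17 -2.48] gf 81.3
['pics/top7.png'] C [0.6156 0.0507 0.1384] tilt x,y [ 0.153 -0.231] n 126 in 86 rms 0.00097
['pics/top7.png', 'pics/scene7.png'] C [0.6135 0.0517 0.149 ] tilt x,y [-0.031 -0.014] n 174 in 107 rms 0.00106
+x10mm [0.47 0.13 0.12] +y10mm [ 0.17 -0.37 -0.28] -z10mm [-0.02 -0.31  0.39] rx1deg [0.23 0.06 0.06] ry1deg [ 0.09 -0.19 -0.14]
```

View pics/v7.png

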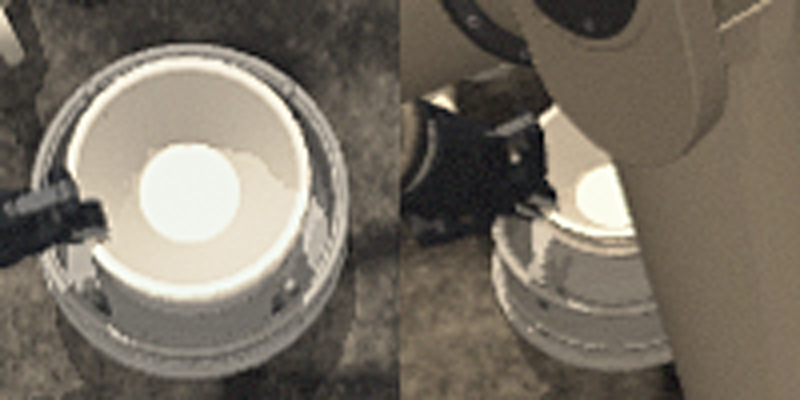

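Left crop: the new bowl sits nested and centred in the dispenser at about (190,180), with the gripper on its left side. The wrist load is falling as the spring takes the weight, so I'm lowering further.

Emit:
jog_arm(
  moves=[0,-0.06,0.08,0,0,0,0,0,-0.06,0.08,0,0,0,0,0,-0.06,0.08,0,0,0,0,0,-0.06,0.08,0,0,0,0,0,0,0,0,0,0,0,0,0,0,0,0,0,0,0,0,0,0,0,0,0,0,0,0,0,0,0,0],
)

```text
t: 11.47
eef_pos: [0.594, 0.1063, 0.1235]
tool_rot: [0.317, 0.932, 0.16, 0.072]
contact_force: [-1.3, 0.4, -1.3]
gripper_width: 0.039
grasp_force: 81.5
```

```bash
python3 look.py 8 .616 .0505 .009
```

```text
11.4667 [0.594  0.1063 0.1235] zass 0.1325 F [-1.3  0.4 -1.3] q [-0.35  0.59 -0.36  1.87  0.93  1.16 -2.49] gf 81.5
['pics/top8.png'] C [0.6165 0.0511 0.1262] tilt x,y [ 0.085 -0.184] n 120 in 89 rms 0.00088
['pics/top8.png', 'pics/scene8.png'] C [0.614  0.0513 0.1395] tilt x,y [ 0.004 -0.023] n 163 in 114 rms 0.00094
+x10mm [0.47 0.13 0.12] +y10mm [ 0.17 -0.37 -0.28] -z10mm [-0.02 -0.31  0.39] rx1deg [0.23 0.06 0.06] ry1deg [ 0.09 -0.19 -0.14]
```

Emit:
jog_arm(
  moves=[0,-0.05,0.065,0,0,0,0,0,-0.05,0.065,0,0,0,0,0,-0.05,0.065,0,0,0,0,0,0,0,0,0,0,0,0,0,0,0,0,0,0,0,0,0,0,0,0,0,0,0,0,0,0,0,0,0,0,0,0,0,0,0],
)

```text
t: 12.23
eef_pos: [0.5942, 0.1063, 0.1185]
tool_rot: [0.317, 0.932, 0.16, 0.072]
contact_force: [-1.7, 0.5, 0.1]
gripper_width: 0.038
grasp_force: 81.7
```

Emit:
jog_arm(
  moves=[0,0,0,0,0,0,0.08,0,0,0,0,0,0,0.12,0,0,0,0,0,0,0.2,0,0,0,0,0,0,0.28,0,0,0,0,0,0,0.3,0,0,0,0,0,0,0.3,0,0,0,0,0,0,0.3,0,0,0,0,0,0,0.3],
  grip_force=40,
)

```text
t: 12.9
eef_pos: [0.5942, 0.1063, 0.1185]
tool_rot: [0.317, 0.932, 0.16, 0.072]
contact_force: [-0.8, -0.5, 0.5]
gripper_width: 0.302
grasp_force: 0.0
```

```bash
python3 look.py 9 .616 .0505 .0115;python3 -c "
from h import *
a=load('pics/top9.png')['color'][145:245,255:355]; b=load('pics/scene9.png')['color'][130:230,250:350]
cv2.imwrite('pics/v9.png',cv2.resize(np.hstack([a,b]),None,fx=4,fy=4,interpolation=cv2.INTER_CUBIC))"
```

```text
12.9 [0.5942 0.1063 0.1185] zass 0.13 F [-0.8 -0.5  0.5] q [-0.35  0.6  -0.36  1.87  0.94  1.16 -2.5 ] gf 0.0
['pics/top9.png'] C [0.6154 0.0509 0.1243] tilt x,y [ 0.03 -0.09] n 119 in 104 rms 0.00072
['pics/top9.png', 'pics/scene9.png'] C [0.6132 0.0512 0.1351] tilt x,y [-0.021 -0.017] n 160 in 122 rms 0.00089
+x10mm [0.47 0.13 0.12] +y10mm [ 0.17 -0.37 -0.28] -z10mm [-0.02 -0.31  0.39] rx1deg [0.23 0.06 0.06] ry1deg [ 0.09 -0.19 -0.14]
```

View pics/v9.png

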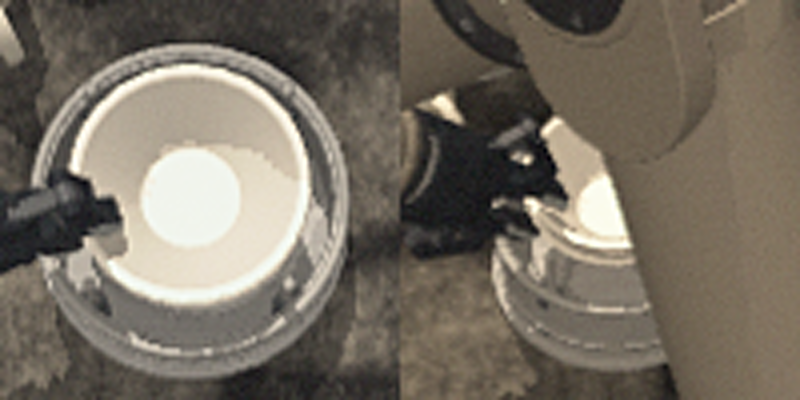

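The right crop shows the fingers open and clear of the wall, and the bowl resting level at rim height with nothing touching. I'm retracting along the tool axis.

Emit:
jog_arm(
  moves=[0,0,-0.3,0,0,0,0.3,0,0,-0.5,0,0,0,0.3,0,0,-0.8,0,0,0,0.4,0,0,-1,0,0,0,0.6,0,0,-1,0,0,0,0.8,0,0,-1,0,0,0,1,0,0,-1,0,0,0,1,0,0,-1,0,0,0,1],
)

```text
t: 13.67
eef_pos: [0.5622, 0.1833, 0.2248]
tool_rot: [0.316, 0.932, 0.161, 0.073]
contact_force: [0.3, 0.5, 0.6]
gripper_width: 0.998
grasp_force: 0.0
```

```bash
python3 look.py 10 .616 .0505 -.108; python3 -c "
from tilt import *
from m import rim
circ(['pics/top10.png'],(.616,.0505),.13); rim('pics/top10.png',(.616,.0505),.13)
rim('pics/top10.png',(.53,.336),.066)
for az in(-90,-75,-105,-120,90,110,130,150,-150):
  print(az); p,r=tg((.531,.3365),az,-.07); go(p,r)"
```

```text
13.6667 [0.5622 0.1833 0.2248] zass 0.1168 F [0.3 0.5 0.6] q [-0.43  0.48 -0.43  1.77  0.8   1.37 -2.42] gf 0.0
['pics/top10.png'] C [0.6157 0.0511 0.1233] tilt x,y [ 0.028 -0.085] n 126 in 122 rms 0.00056
['pics/top10.png', 'pics/scene10.png'] C [0.6136 0.0513 0.1336] tilt x,y [-0.008 -0.015] n 173 in 141 rms 0.00084
+x10mm [0.47 0.13 0.12] +y10mm [ 0.17 -0.37 -0.28] -z10mm [-0.02 -0.31  0.39] rx1deg [0.23 0.06 0.06] ry1deg [ 0.09 -0.19 -0.14] ['pics/top10.png'] C [0.6153 0.051  0.1252] tilt x,y [ 0.03  -0.082] n 126 in 117 rms 0.00065
pics/top10.png 0.13 [0.6145 0.0509 0.0697] med|e| 0.0003 n 126 in 117
pics/top10.png 0.066 [0.5272 0.3306 0.064 ] med|e| 0.0009 n 63 in 46
-90
t 13.77 pos [0.5629 0.1861 0.2262] w 1.001 F [-0.3  0.7 -0.3] gf 0.0
 turn units [17.87 -0.72  5.44]  shift units now-axes [-0.91 -5.24  2.41]  target-axes [-1.6   1.1   5.51]  world mm [ -31.9   45.2 -102.9]
-75
t 13.77 pos [0.5629 0.1861 0.2262] w 1.001 F [-0.3  0.7 -0.3] gf 0.0
 turn units [18.13 -0.63  1.44]  shift units now-axes [ 0.43 -5.03  2.64]  target-axes [0.4  0.97 5.6 ]  world mm [  -4.7   48.8 -10
[... 821 characters left out ...]
 -13.49  -3.17]  world mm [ -67.9  249.2 -102.9]
130
t 13.77 pos [0.5629 0.1861 0.2262] w 1.001 F [-0.3  0.7 -0.3] gf 0.0
 turn units [ 0.76  2.45 -4.27]  shift units now-axes [ -0.83 -13.06  -3.63]  target-axes [  3.61 -12.81  -2.69]  world mm [ -99.5  230.9 -102.9]
150
t 13.77 pos [0.5629 0.1861 0.2262] w 1.001 F [-0.3  0.7 -0.3] gf 0.0
 turn units [ 0.84  5.43 -8.28]  shift units now-axes [ -2.42 -12.31  -3.13]  target-axes [  5.71 -11.47  -1.75]  world mm [-123.   202.9 -102.9]
-150
t 13.77 pos [0.5629 0.1861 0.2262] w 1.001 F [-0.3  0.7 -0.3] gf 0.0
 turn units [14.55 -0.99 21.22]  shift units now-axes [-4.25 -8.37 -0.17]  target-axes [-7.31  5.31  2.56]  world mm [-123.    97.8 -102.9]
```

Emit:
jog_arm(
  moves=[0,0,0,0.954,-0.033,0.076,1,0,0,0,0.954,-0.033,0.076,1,0,0,0,0.954,-0.033,0.076,1,0,0,0,0.954,-0.033,0.076,1,0,0,0,0.954,-0.033,0.076,1,0,0,0,0.954,-0.033,0.076,1,0,0,0,0.954,-0.033,0.076,1,0,0,0,0.954,-0.033,0.076,1],
)

```text
t: 14.43
eef_pos: [0.5629, 0.1812, 0.223]
tool_rot: [0.059, 0.986, 0.151, 0.026]
contact_force: [-0.3, -0.9, -0.8]
gripper_width: 1.001
grasp_force: 0.0
```

Emit:
jog_arm(
  moves=[0,0,0,0.954,-0.033,0.076,1,0,0,0,0.954,-0.033,0.076,1,0,0,0,0.954,-0.033,0.076,1,0,0,0,0.954,-0.033,0.076,1,0,0,0,0.954,-0.033,0.076,1,0,0,0,0.954,-0.033,0.076,1,0,0,0,0.954,-0.033,0.076,1,0,0,0,0.954,-0.033,0.076,1],
)

```text
t: 15.1
eef_pos: [0.563, 0.1809, 0.2229]
tool_rot: [-0.202, 0.97, 0.131, -0.023]
contact_force: [-0.3, 0.2, -0.6]
gripper_width: 0.999
grasp_force: 0.0
```

Emit:
jog_arm(
  moves=[0,0,0,0.954,-0.033,0.076,1,0,0,0,0.954,-0.033,0.076,1,0,0,0,0.954,-0.033,0.076,1,0,0,0,0,0,0,1,0,0,0,0,0,0,1,0,0,0,0,0,0,1,0,0,0,0,0,0,1,0,0,0,0,0,0,1],
)

```text
t: 15.77
eef_pos: [0.5626, 0.1825, 0.2233]
tool_rot: [-0.295, 0.947, 0.123, -0.04]
contact_force: [0.0, 0.5, -0.2]
gripper_width: 1.001
grasp_force: 0.0
```

```bash
python3 -c "
from h import *
p,r=tg((.531,.3365),-75,-.07); go(p,r); print(get_obs()['q'].round(2))
from m import rim
save('top','pics/top11.png');save('scene','pics/scene11.png')
for f in('top','scene'):
  for c,z in(((.53,.336),.066),((.616,.051),.13)):
    try: rim(f'pics/{f}11.png',c,z)
    except Exception: print('x')
"
```

```text
t 15.77 pos [0.5626 0.1825 0.2233] w 1.001 F [ 0.   0.5 -0.2] gf 0.0
 turn units [ 0.08  0.02 -0.06]  shift units now-axes [0.48 0.71 5.58]  target-axes [0.47 0.75 5.58]  world mm [  -4.4   52.4 -100. ]
[ 0.46  0.56 -0.77  1.74 -0.27  1.02 -1.41]
pics/top11.png 0.066 [0.5302 0.3359 0.0694] med|e| 0.0003 n 126 in 126
pics/top11.png 0.13 [0.615  0.0515 0.0704] med|e| 0.0007 n 70 in 50
pics/scene11.png 0.066 [0.5313 0.337  0.0696] med|e| 0.0004 n 126 in 126
pics/scene11.png 0.13 [0.616  0.0523 0.0695] med|e| 0.0006 n 121 in 91
```

Emit:
jog_arm(
  moves=[0.24,0.375,0.8,0.04,0,0,1,0.24,0.375,0.8,0.04,0,-0.06,1,0,0,0.8,0,0,0,1,0,0,0.8,0,0,0,1,0,0,0.8,0,0,0,1,0,0,0.8,0,0,0,1,0,0,0.6,0,0,0,1,0,0,0.4,0,0,0,1],
)

```text
t: 16.53
eef_pos: [0.5571, 0.237, 0.1182]
tool_rot: [-0.299, 0.945, 0.124, -0.041]
contact_force: [0.2, -0.1, -0.2]
gripper_width: 0.996
grasp_force: 0.0
```

```bash
python3 -c "
from h import *
p,r=tg((.531,.3365),-75,.014); go(p,r); print(get_obs()['q'].round(2))"
```

```text
t 16.53 pos [0.5571 0.237  0.1182] w 0.996 F [ 0.2 -0.1 -0.2] gf 0.0
 turn units [-0.02  0.04 -0.03]  shift units now-axes [ 0.04 -0.05  3.92]  target-axes [ 0.02 -0.05  3.92]  world mm [-11.4  44.4 -63.6]
[ 0.34  0.7  -0.74  1.81 -0.23  0.79 -1.42]
```

Emit:
jog_arm(
  moves=[0.03,-0.05,0.6,0,0,0,1,0,0,0.6,0,0,0,1,0,0,0.6,0,0,0,1,0,0,0.6,0,0,0,1,0,0,0.6,0,0,0,1,0,0,0.5,0,0,0,1,0,0,0.3,0,0,0,1,0,0,0.1,0,0,0,1],
)

```text
t: 17.2
eef_pos: [0.5457, 0.2809, 0.0547]
tool_rot: [-0.299, 0.945, 0.124, -0.041]
contact_force: [-0.6, -0.2, 0.4]
gripper_width: 1.001
grasp_force: 0.0
```

```bash
python3 -c "
from h import *
p,r=tg((.531,.3365),-75,.014); go(p,r); print(get_obs()['q'].round(2))
a=save('wrist','pics/w12.png')['color']; b=save('top','pics/top12.png')['color'][170:290,110:270]
cv2.imwrite('pics/v12.png',np.hstack([a[::2,::2],cv2.resize(b,None,fx=2.5,fy=2.5)[:200]]))"
```

```text
t 17.2 pos [0.5457 0.2809 0.0547] w 1.001 F [-0.6 -0.2  0.4] gf 0.0
 turn units [-0.02  0.04 -0.04]  shift units now-axes [ 0.01 -0.02  0.02]  target-axes [ 0.01 -0.02  0.02]  world mm [ 0.   0.5 -0.1]
[ 0.25  0.79 -0.72  1.84 -0.21  0.65 -1.44]
```

View pics/v12.png

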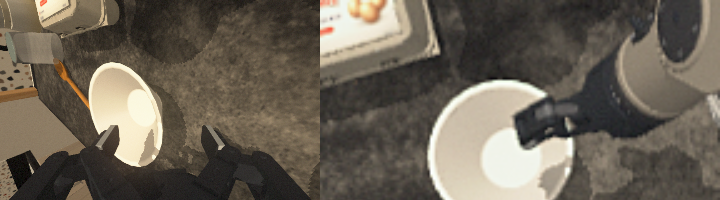

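The fingers straddle the rim, inner finger at (105,140) and outer at (213,140) in the wrist view. I'm closing and lifting.

Emit:
jog_arm(
  moves=[0,0,0,0,0,0,0.4,0,0,0,0,0,0,0.3,0,0,0,0,0,0,0.2,0,0,0,0,0,0,0,0,0,0,0,0,0,0,0,0,0,0,0,0,0,0,0,0,0,0,0,0,0,0,0,0,0,0,0],
  grip_force=90,
)

```text
t: 17.97
eef_pos: [0.547, 0.2813, 0.0569]
tool_rot: [-0.299, 0.945, 0.123, -0.04]
contact_force: [-0.2, 1.1, 5.2]
gripper_width: 0.032
grasp_force: 87.8
```

Emit:
jog_arm(
  moves=[0,-0.14,-0.2,0,0,0,0,0,-0.29,-0.41,0,0,0,0,0,-0.574,-0.819,0,0,0,0,0,-0.574,-0.819,0,0,0,0,0,-0.574,-0.819,0,0,0,0,0,-0.574,-0.819,0,0,0,0,0,-0.574,-0.819,0,0,0,0,0,-0.574,-0.819,0,0,0,0],
)

```text
t: 18.63
eef_pos: [0.5465, 0.2793, 0.1914]
tool_rot: [-0.298, 0.946, 0.123, -0.041]
contact_force: [0.5, 0.7, -3.6]
gripper_width: 0.031
grasp_force: 88.4
```

```bash
python3 look.py 13 .531 .336 .0085; python3 -c "
from tilt import *
circ(['pics/scene13.png'],(.531,.336),get_obs()['eef_pos'][2]+.0085)"
```

```text
18.6333 [0.5465 0.2793 0.1914] zass 0.1999 F [ 0.5  0.7 -3.6] q [ 0.3   0.59 -0.78  1.78 -0.27  0.87 -1.51] gf 88.4
['pics/top13.png'] C [0.5266 0.334  0.1958] tilt x,y [-0.045 -0.051] n 118 in 113 rms 0.00046
['pics/top13.png', 'pics/scene13.png'] C [0.526  0.335  0.2071] tilt x,y [-0.027 -0.054] n 241 in 134 rms 0.00113
+x10mm [ 0.48  0.1  -0.08] +y10mm [ 0.13 -0.4   0.28] -z10mm [0.   0.29 0.41] rx1deg [ 0.24  0.05 -0.04] ry1deg [ 0.06 -0.2   0.14] ['pics/scene13.png'] C [0.5308 0.3364 0.2006] tilt x,y [-0.024 -0.064] n 123 in 115 rms 0.00066
```

Emit:
jog_arm(
  moves=[0.02,0.455,-0.437,0,0,0,0,0.02,0.455,-0.437,0,0,0,0,0.02,0.455,-0.437,0,0,0,0,0.02,0.455,-0.437,0,0,0,0,0.02,0.455,-0.437,0,0,0,0,0.02,0.455,-0.437,0,0,0,0,0.02,0.455,-0.437,0,0,0,0,0.02,0.455,-0.437,0,0,0,0],
)

```text
t: 19.4
eef_pos: [0.5763, 0.1832, 0.2061]
tool_rot: [-0.299, 0.946, 0.123, -0.04]
contact_force: [0.1, -0.7, -3.9]
gripper_width: 0.026
grasp_force: 88.4
```

Emit:
jog_arm(
  moves=[0.02,0.455,-0.437,0,0,0,0,0.02,0.455,-0.437,0,0,0,0,0.02,0.455,-0.437,0,0,0,0,0.02,0.455,-0.437,0,0,0,0,0.02,0.455,-0.437,0,0,0,0,0.02,0.455,-0.437,0,0,0,0,0.02,0.455,-0.437,0,0,0,0,0.02,0.455,-0.437,0,0,0,0],
)

```text
t: 20.07
eef_pos: [0.605, 0.0879, 0.2216]
tool_rot: [-0.299, 0.946, 0.123, -0.04]
contact_force: [0.0, 0.3, -4.5]
gripper_width: 0.03
grasp_force: 88.4
```

Emit:
jog_arm(
  moves=[0.02,0.455,-0.437,0,0,0,0,0.02,0.455,-0.437,0,0,0,0,0.02,0.455,-0.437,0,0,0,0,0.02,0.455,-0.437,0,0,0,0,0.02,0.455,-0.437,0,0,0,0,0.02,0.455,-0.437,0,0,0,0,0.02,0.455,-0.437,0,0,0,0,0.02,0.455,-0.437,0,0,0,0],
)

```text
t: 20.73
eef_pos: [0.6338, -0.0077, 0.237]
tool_rot: [-0.299, 0.946, 0.123, -0.04]
contact_force: [-0.1, -0.5, -3.2]
gripper_width: 0.033
grasp_force: 88.4
```

Emit:
jog_arm(
  moves=[0,0,0,0.33,-0.27,0.18,0,0,0,0,0.34,-0.27,0.19,0,0,0,0,0,0,0,0,0,0,0,0,0,0,0,0,0,0,0,0,0,0,0,0,0,0,0,0,0,0,0,0,0,0,0,0,0,0,0,0,0,0,0],
)

```text
t: 21.4
eef_pos: [0.6333, -0.0062, 0.2371]
tool_rot: [-0.317, 0.939, 0.116, -0.065]
contact_force: [0.4, -0.4, -4.2]
gripper_width: 0.033
grasp_force: 88.3
```

```bash
python3 look.py 14 .6155 .051 .006; python3 -c "
from tilt import *
from m import rim
z=get_obs()['eef_pos'][2]+.006
try: circ(['pics/scene14.png'],(.6155,.051),z)
except Exception: print('x')
for f in('top','scene'): 
  try: rim(f'pics/{f}14.png',(.6155,.051),z)
  except Exception: print('x')"
```

```text
21.4 [ 0.6333 -0.0062  0.2371] zass 0.2431 F [ 0.4 -0.4 -4.2] q [ 0.61  0.71 -0.68  1.44 -0.2   1.35 -1.25] gf 88.3
['pics/top14.png'] C [0.6139 0.0483 0.2451] tilt x,y [-0.018 -0.   ] n 126 in 99 rms 0.00078
['pics/top14.png', 'pics/scene14.png'] C [0.613  0.0492 0.2488] tilt x,y [-0.011 -0.001] n 232 in 179 rms 0.00094
+x10mm [ 0.48  0.09 -0.1 ] +y10mm [ 0.13 -0.39  0.29] -z10mm [0.02 0.31 0.4 ] rx1deg [ 0.24  0.04 -0.05] ry1deg [ 0.06 -0.19  0.15] ['pics/scene14.png'] C [0.6153 0.0495 0.2458] tilt x,y [-0.002 -0.006] n 107 in 93 rms 0.00079
pics/top14.png 0.2429882705474814 [0.6145 0.0483 0.0695] med|e| 0.0004 n 125 in 99
pics/scene14.png 0.2429882705474814 [0.6179 0.0492 0.0698] med|e| 0.0007 n 105 in 99
```

Emit:
jog_arm(
  moves=[0.024,0.298,0.409,0,0,0,0,0.024,0.298,0.409,0,0,0,0,0.024,0.298,0.409,0,0,0,0,0.024,0.298,0.409,0,0,0,0,0.024,0.298,0.409,0,0,0,0,0.024,0.298,0.409,0,0,0,0,0.02,0.25,0.33,0,0,0,0,0.02,0.15,0.2,0,0,0,0],
)

```text
t: 22.17
eef_pos: [0.6325, -0.0046, 0.161]
tool_rot: [-0.318, 0.939, 0.115, -0.066]
contact_force: [0.6, 0.1, -4.5]
gripper_width: 0.029
grasp_force: 88.3
```

```bash
python3 look.py 15 .6155 .051 .008; python3 -c "
from m import rim
from h import *
z=get_obs()['eef_pos'][2]+.008
for f in('top','scene'): 
  try: rim(f'pics/{f}15.png',(.6155,.051),z)
  except Exception: print('x')"
```

```text
22.1667 [ 0.6325 -0.0046  0.161 ] zass 0.169 F [ 0.6  0.1 -4.5] q [ 0.6   0.78 -0.66  1.5  -0.17  1.24 -1.21] gf 88.3
['pics/top15.png'] C [0.5996 0.0497 0.2148] tilt x,y [-0.295 -0.229] n 125 in 88 rms 0.00099
['pics/top15.png', 'pics/scene15.png'] C [0.6157 0.0508 0.1671] tilt x,y [-0.01  -0.007] n 246 in 155 rms 0.00105
+x10mm [ 0.48  0.09 -0.1 ] +y10mm [ 0.13 -0.39  0.29] -z10mm [0.02 0.31 0.39] rx1deg [ 0.24  0.04 -0.05] ry1deg [ 0.06 -0.19  0.15] pics/top15.png 0.1694908970852157 [0.6107 0.0455 0.0736] med|e| 0.0011 n 122 in 82
pics/scene15.png 0.1694908970852157 [0.6137 0.0514 0.0696] med|e| 0.0005 n 122 in 106
```

Emit:
jog_arm(
  moves=[0.01,0.155,0.2,0,0,0,0,0.01,0.155,0.2,0,0,0,0,0,0.09,0.12,0,0,0,0,0,0.09,0.12,0,0,0,0,0,0.09,0.12,0,0,0,0,0,0.09,0.12,0,0,0,0,0,0.09,0.12,0,0,0,0,0,0.09,0.12,0,0,0,0],
)

```text
t: 22.93
eef_pos: [0.6322, -0.0046, 0.1346]
tool_rot: [-0.318, 0.939, 0.116, -0.065]
contact_force: [-0.0, -0.8, -2.4]
gripper_width: 0.033
grasp_force: 88.8
```

Emit:
jog_arm(
  moves=[0,0.06,0.08,0,0,0,0,0,0.06,0.08,0,0,0,0,0,0.06,0.08,0,0,0,0,0,0.06,0.08,0,0,0,0,0,0,0,0,0,0,0,0,0,0,0,0,0,0,0,0,0,0,0,0,0,0,0,0,0,0,0,0],
)

```text
t: 23.6
eef_pos: [0.6317, -0.0045, 0.1268]
tool_rot: [-0.318, 0.939, 0.116, -0.065]
contact_force: [0.5, 0.0, -2.1]
gripper_width: 0.032
grasp_force: 89.0
```

```bash
python3 look.py 16 .6155 .051 .008; python3 -c "
from m import rim
from h import *
z=get_obs()['eef_pos'][2]+.008
for f in('top','scene'): 
  try: rim(f'pics/{f}16.png',(.6155,.051),z)
  except Exception: print('x')"
```

```text
23.6 [ 0.6317 -0.0045  0.1268] zass 0.1348 F [ 0.5  0.  -2.1] q [ 0.6   0.82 -0.65  1.52 -0.16  1.19 -1.19] gf 89.0
['pics/top16.png'] C [0.6122 0.0501 0.1306] tilt x,y [ 0.01 -0.08] n 124 in 114 rms 0.00062
['pics/top16.png', 'pics/scene16.png'] C [0.6103 0.0505 0.141 ] tilt x,y [-0.008  0.001] n 247 in 195 rms 0.00092
+x10mm [ 0.48  0.09 -0.1 ] +y10mm [ 0.13 -0.39  0.29] -z10mm [0.02 0.31 0.39] rx1deg [ 0.24  0.04 -0.05] ry1deg [ 0.06 -0.19  0.15] pics/top16.png 0.13479774552905557 [0.6115 0.0498 0.0699] med|e| 0.0004 n 124 in 114
pics/scene16.png 0.13479774552905557 [0.615  0.0509 0.0697] med|e| 0.0007 n 123 in 100
```

Emit:
jog_arm(
  moves=[0,0.06,0.08,0,0,0,0,0,0.06,0.08,0,0,0,0,0,0.06,0.08,0,0,0,0,0,0,0,0,0,0,0,0,0,0,0,0,0,0,0,0,0,0,0,0,0,0,0,0,0,0,0,0,0,0,0,0,0,0,0],
)

```text
t: 24.37
eef_pos: [0.6313, -0.0045, 0.1207]
tool_rot: [-0.318, 0.939, 0.116, -0.065]
contact_force: [1.1, -0.8, 0.3]
gripper_width: 0.025
grasp_force: 89.2
```

Emit:
jog_arm(
  moves=[0,0.03,0.04,0,0,0,0,0,0.03,0.04,0,0,0,0,0,0,0,0,0,0,0,0,0,0,0,0,0,0,0,0,0,0,0,0,0,0,0,0,0,0,0,0,0,0,0,0,0,0,0,0,0,0,0,0,0,0],
)

```text
t: 25.03
eef_pos: [0.6312, -0.0045, 0.1187]
tool_rot: [-0.318, 0.939, 0.116, -0.065]
contact_force: [1.7, -1.5, -0.0]
gripper_width: 0.031
grasp_force: 89.2
```

Emit:
jog_arm(
  moves=[0,0,0,0,0,0,0.08,0,0,0,0,0,0,0.12,0,0,0,0,0,0,0.2,0,0,0,0,0,0,0.28,0,0,0,0,0,0,0.3,0,0,0,0,0,0,0.3,0,0,0,0,0,0,0.3,0,0,0,0,0,0,0.3],
  grip_force=40,
)

```text
t: 25.7
eef_pos: [0.6312, -0.0045, 0.1187]
tool_rot: [-0.318, 0.939, 0.116, -0.065]
contact_force: [0.1, -0.4, 0.4]
gripper_width: 0.296
grasp_force: 0.0
```

```bash
python3 look.py 17 .6155 .051 .011
```

```text
25.7 [ 0.6312 -0.0045  0.1187] zass 0.1297 F [ 0.1 -0.4  0.4] q [ 0.59  0.83 -0.65  1.52 -0.16  1.18 -1.19] gf 0.0
['pics/top17.png'] C [0.6121 0.0499 0.121 ] tilt x,y [ 0.035 -0.08 ] n 121 in 107 rms 0.00063
['pics/top17.png', 'pics/scene17.png'] C [0.6101 0.0506 0.1317] tilt x,y [-0.004  0.   ] n 241 in 185 rms 0.00094
+x10mm [ 0.48  0.09 -0.1 ] +y10mm [ 0.13 -0.39  0.29] -z10mm [0.02 0.31 0.39] rx1deg [ 0.24  0.04 -0.05] ry1deg [ 0.06 -0.19  0.15]
```

Released with no load on the fingers. I'm retracting and taking a final look.

Emit:
jog_arm(
  moves=[0,0,-0.3,0,0,0,0.3,0,0,-0.5,0,0,0,0.3,0,0,-0.8,0,0,0,0.3,0,0,-1,0,0,0,0.3,0,0,-1,0,0,0,0.3,0,0,-1,0,0,0,0.3,0,0,-1,0,0,0,0.3,0,0,-1,0,0,0,0.3],
)

```text
t: 26.47
eef_pos: [0.6574, -0.0826, 0.2247]
tool_rot: [-0.317, 0.939, 0.116, -0.064]
contact_force: [1.5, 0.3, 0.7]
gripper_width: 0.302
grasp_force: 0.0
```

Emit:
jog_arm(
  moves=[0,0,-0.5,0,0,0,0.3,0,0,0,0,0,0,0.3,0,0,0,0,0,0,0.3,0,0,0,0,0,0,0.3,0,0,0,0,0,0,0.3,0,0,0,0,0,0,0.3,0,0,0,0,0,0,0.3,0,0,0,0,0,0,0.3],
)

```text
t: 27.13
eef_pos: [0.6587, -0.0867, 0.2304]
tool_rot: [-0.318, 0.939, 0.116, -0.065]
contact_force: [-0.3, -0.3, -0.4]
gripper_width: 0.295
grasp_force: 0.0
```

```bash
python3 look.py 18 .6125 .051 -.12; python3 -c "
from h import *
from m import rim
for f in('top','scene'): rim(f'pics/{f}18.png',(.6125,.051),.13)
a=load('pics/top18.png')['color'][100:300,200:400]; b=load('pics/scene18.png')['color'][80:280,200:400]
cv2.imwrite('pics/v18.png',cv2.resize(np.hstack([a,b]),None,fx=2,fy=2,interpolation=cv2.INTER_CUBIC))"
```

```text
27.1333 [ 0.6587 -0.0867  0.2304] zass 0.1104 F [-0.3 -0.3 -0.4] q [ 0.65  0.78 -0.64  1.3  -0.16  1.46 -1.18] gf 0.0
['pics/top18.png'] C [0.6117 0.0501 0.1228] tilt x,y [-0.01  -0.076] n 126 in 122 rms 0.00051
['pics/top18.png', 'pics/scene18.png'] C [0.6103 0.0504 0.131 ] tilt x,y [-0.002  0.005] n 252 in 204 rms 0.00088
+x10mm [ 0.48  0.09 -0.1 ] +y10mm [ 0.13 -0.39  0.29] -z10mm [0.02 0.31 0.39] rx1deg [ 0.24  0.04 -0.05] ry1deg [ 0.06 -0.19  0.15] pics/top18.png 0.13 [0.6104 0.05   0.0696] med|e| 0.0005 n 126 in 122
pics/scene18.png 0.13 [0.6113 0.0514 0.0696] med|e| 0.0005 n 126 in 109
```

View pics/v18.png

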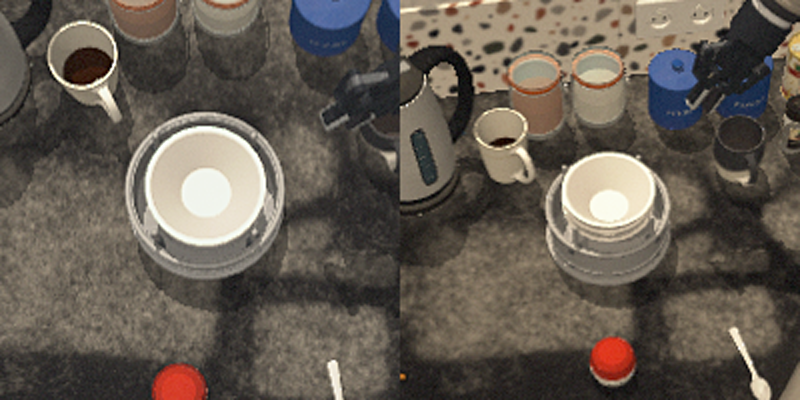

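The stack stands nested in the dispenser, rim centred at about (206,187) in the left crop, and the mugs, timer and spoon are where they were. The top-only fit hints at tilt, so I'll check that with each view separately.

```bash
python3 - <<'E'
from tilt import *
for i in (0,10,11,18):
    for f in('top','scene'):
        for z in(.13,None):
            try: print(i,f,end=' '); circ([f'pics/{f}{i}.png'],(.6125,.051) if i==18 else (.6155,.051),.13,fixz=z)
            except Exception: print('x')
E
```

```text
0 top ['pics/top0.png'] C [0.6161 0.0503 0.22  ] tilt x,y [-0.004  0.024] n 126 in 114 rms 0.00061
0 top ['pics/top0.png'] C [0.6167 0.0504 0.1272] tilt x,y [-0.003  0.01 ] n 126 in 114 rms 0.0006
0 scene ['pics/scene0.png'] C [0.6175 0.0513 0.4568] tilt x,y [-0.005 -0.012] n 125 in 111 rms 0.00084
0 scene ['pics/scene0.png'] C [0.6222 0.0507 0.1237] tilt x,y [-0.004 -0.022] n 125 in 108 rms 0.00083
10 top ['pics/top10.png'] C [0.6142 0.0507 5.072 ] tilt x,y [ 0.031 -0.044] n 126 in 115 rms 0.00066
10 top ['pics/top10.png'] C [0.6155 0.051  0.124 ] tilt x,y [ 0.019 -0.087] n 126 in 118 rms 0.00063
10 scene ['pics/scene10.png'] C [ 0.6167  0.0528 -1.9014] tilt x,y [-0.019 -0.   ] n 46 in 40 rms 0.00088
10 scene ['pics/scene10.png'] C [-0.2738  0.0999  1.3543] tilt x,y [-0.474  0.746] n 46 in 46 rms 0.0
11 top ['pics/top11.png'] C [0.6143 0.0511 0.8949] tilt x,y [ 0.195 -0.087] n 70 in 50 rms 0.00091
11 top ['pics/top11.png'] C [0.61   0.0519 0.1518] tilt x,y [0.242 0.015] n 70 in 50 rms 0.00092
11 scene ['pics/scene11.png'] C [ 0.6158  0.052  24.7438] tilt x,y [-0.03   0.011] n 123 in 92 rms 0.00097
11 scene ['pics/scene11.png'] C [0.615  0.0521 0.1311] tilt x,y [-0.03   0.012] n 123 in 93 rms 0.00097
18 top ['pics/top18.png'] C [  0.6103   0.0501 -39.501 ] tilt x,y [-0.018 -0.029] n 126 in 123 rms 0.00053
18 top ['pics/top18.png'] C [0.6117 0.0501 0.123 ] tilt x,y [-0.005 -0.074] n 126 in 123 rms 0.00048
18 scene ['pics/scene18.png'] C [ 0.6113  0.0513 32.7977] tilt x,y [ 0.007 -0.004] n 126 in 106 rms 0.00087
18 scene ['pics/scene18.png'] C [0.6103 0.0514 0.1314] tilt x,y [ 0.007 -0.002] n 126 in 105 rms 0.00087
```

```bash
python3 - <<'E'
from m import rim
for i,c in((0,(.617,.051)),(11,(.6155,.051)),(18,(.611,.051))):
    for f in('top','scene'):
        try: rim(f'pics/{f}{i}.png',c,.086,r0=.028,lo=.018,hi=.042); rim(f'pics/{f}{i}.png',c,.13)
        except Exception: print('x')
E
```

```text
pics/top0.png 0.086 [0.6178 0.0512 0.0283] med|e| 0.0002 n 28 in 28
pics/top0.png 0.13 [0.616  0.0503 0.0692] med|e| 0.0003 n 126 in 114
pics/scene0.png 0.086 [0.6227 0.0505 0.0405] med|e| 0.0 n 7 in 7
pics/scene0.png 0.13 [0.6176 0.0514 0.0698] med|e| 0.0007 n 125 in 116
pics/top11.png 0.086 [0.5385 0.0229 0.025 ] med|e| 0.0006 n 33 in 26
pics/top11.png 0.13 [0.615  0.0516 0.0704] med|e| 0.0007 n 72 in 50
x
pics/top18.png 0.086 [0.6116 0.0498 0.0295] med|e| 0.0002 n 33 in 33
pics/top18.png 0.13 [0.6104 0.05   0.0696] med|e| 0.0005 n 126 in 122
x
```

The inner floor disc sits about 1 mm from the rim centre, so the top bowl is level to roughly 0.03 rad. I'm handing in.

```bash
python3 -c "
from station import *
print(hand_in())"
```

```text
the job is handed in; nothing more can be done
None
```

I nested both worktop bowls in the dispenser, holding each until the spring had its weight, and handed the job in at about 27 s; no verdict came back, but the last pictures show the stack level, its rim at about 130 mm, and the mugs, timer and teaspoon unmoved.

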